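Clear the cupboard's door track with a pick

ROBOT

A 7-joint arm with a two-finger parallel gripper is mounted at the origin on the work surface. World frame = base frame: x ahead of the robot, y to its left, z up, the work surface at z = 0. Lengths are in m, angles in rad, forces in N, time in s.
With the tool pointing down it reaches from about 0.4 to 0.85 m from the base axis. Payload 4.5 kg.
Tool frame: the origin (TCP) lies midway between the tips of the shut fingers; the grasp point (between the pads) lies 19 mm behind it; z points along the fingers, y is the line along which they close (so a half turn about z gives the same grasp; the last joint's range is limited). The gripper opens to 88 mm and grips with 3 to 60 N. Pads are 18 mm wide; open, the fingers measure 123 mm over their backs; the gripper's body (75 mm by 187 mm) begins 45 mm behind the grasp point.
Start: joints at [1.192, 0.689, -0.195, 1.565, 0.157, 0.902, -0.215], TCP at [0.251, -0.573, 0.218] pointing down, gripper open.
Joint ranges: [-3.01, 3.01], [-0.46, 2.08], [-1.47, 1.51], [0.13, 2.56], [-1, 4.14], [0.04, 2.09], [-2.66, 2.66]. Speed limits (rad/s): [2.57, 2.57, 3.14, 3.14, 3.14, 3.14, 3.14].

INTERFACE

Orientations are given as a unit quaternion [x, y, z, w].
In Python, from plant import r gives the robot as it stands.
- The arm moves only by the tool carry_out, never from a script. Its argument "plan" is a list of rows, each an object with "rot": the turn, a rotation vector about the tool's x, y, z in rad, a list of three; "xyz": the shift along the tool's x, y, z in m, a list of three; "grip": the closure in counts, from 0 (fully open) to 255 (shut). In form: [{"rot": [wx, wy, wz], "xyz": [dx, dy, dz], "grip": grip}, ...]. A call has 1 to 8 rows; each row is the pose to reach, as a shift and turn from the pose commanded when the call began, along the tool's axes at that moment; what a row does not reach only later rows make up. A row lasts 1/12 s, in which the tool goes at most 41.7 mm and 7.16 degrees, less where a joint would pass 70% of its speed; a pose out of reach is approached as far as the arm can. A call with a gripper value outside its range is refused whole. The fingers move at their own pace and stop on an object; "squeeze" is the grip in N (left out, the last holds). Time passes only in rows, so rows that repeat a pose let the fingers close. It gives the time, the measured TCP pose, the force, the opening and the grip force at its end, in the units of the state.
- r.get_state(): the state, without advancing time (a new reading comes with each control period).
- r.snapshot(name): name is "scene" or "top"; returns the picture (400x640x3 uint8, red, green, blue); there is no depth.
- r.camera_params(name): a dict with "fx", "fy", "cx", "cy" (pixels), "distortion" ([k1, k2, p1, p2, k3] as OpenCV has them; the pictures are not rectified), "position" and "attitude" of the camera in the world. Camera axes: x right, y down, z forward; pixel columns grow to the right and rows downward; lengths in m; the calibration is good to about 2 mm. A picture is of the moment at which its call begins. camera_params takes no time and is no camera call.
- r.finish_job(): hands the job in; it is judged then, once.
The state is a dict: "clock": time; "q": joint angles; "qd": joint speeds; "joint_torque": joint torques, N m; "tool_pos": TCP position; "eef_rot": TCP orientation; "contact_force": force on the tool from outside, world axes, zero at the start; "moment": the same for the moment, N m; "opening": opening from 0.0 (shut) to 1.0 (fully open); "finger_force": force on a finger pad.
Only numpy, scipy, OpenCV 4.12 (cv2) and the standard library are available. Lean on these libraries where they do the work, as an engineer would, in place of code of your own. Each camera call takes 0.05 s, during which the arm holds its last target. There are 200 camera calls.

TASK

The lower track of the sliding-door cupboard lies fixed on the counter with a stray brass roller stuck in its groove. Take the orange-handled pick from its fork stand, lower its tip into the groove at the closed end and guide it slowly (about 3 cm a second) and lightly along the groove, round the bend, so that it pushes the roller ahead of it until it drops into the blue pocket at the other end; then hang the pick upright in its fork again and let go. Move the roller only with the pick, not with the fingers, and leave the jug, canister, cup and pan lid where they are.

Things in the scene. Friction and masses are not known exactly. Their poses are not given: they have to be found in the camera images.
- rail: fixed aluminium door track, J-shaped, 22 mm high; groove 18 mm wide, black floor 10 mm above the counter. Origin on the counter amid the J, z up. Groove centre line in its axes (mm): along +y at x = 50 from the end wall y = -120 to y = 20, then a quarter circle of radius 80 about (-30, 20) to (-30, 100), then along -x to the mouth (-45, 100), where it drops into the pocket
- track_start (a point): on the groove floor, on the centre line, 12 mm from the closed end wall: where the pick's tip starts
- track_bend_in (a point): on the groove floor, on the centre line, where the straight part ends and the bend begins
- track_bend_mid (a point): on the groove floor, on the centre line, half-way round the bend
- track_bend_out (a point): on the groove floor, on the centre line, where the bend ends, 15 mm before the mouth
- track_mouth (a point): on the groove floor, on the centre line, at the edge where the floor drops 8 mm into the pocket
- track_pocket (a point): centre of the pocket's blue floor, 2 mm above the counter; the pocket is 34 x 34 mm inside with 22 mm high walls, its centre lies 17 mm beyond the mouth
- roller_center (a point): centre of the loose brass roller, a solid disc 14 mm in diameter and 10 mm high, 14 g, lying flat on the groove floor (its top 2 mm below the rims) in the straight part, 43 to 93 mm from the start point; polished, slides easily (friction about 0.25)
- pick_grip (a point): centre of the pick's orange handle, a 20 x 20 mm square bar 60 mm high, upright in the fork; x and y axes square to its flat sides, z up. Below it: a black round guard, 44 mm across, 4 mm thick, underside 34 mm below this point; then a steel shank 8 mm in diameter, 50 mm straight down. 90 g
- pick_flange (a point): centre of the underside of the pick's black guard, on the pick's axis, 34 mm below the middle of the handle
- pick_tip (a point): the lower end of the pick's shank, on its axis, 84 mm below the middle of the handle
- stand: dark steel fork stand fixed on the counter left or right of the track, 90 x 90 mm foot, 75 mm high; origin on the counter under its centre. Two level prongs along its x axis, 22 mm apart, 72 mm long, carry the pick's guard with the shank hanging between them; joined by an upright plate at +x, open at -x
- fork_seat (a point): mid-point between the prongs, at the height of their top faces (75 mm above the counter), where the centre of the guard's underside rests; the shank has 7 mm of play to each prong
- jug: bystander: stainless creamer jug, 72 mm in diameter, 85 mm high, loop handle at its +y side; origin under its centre
- canister: bystander: closed green canister with snap lid, 98 mm in diameter, 106 mm high; origin under its centre
- pan_lid: bystander: small aluminium saucepan lid lying flat, 154 mm in diameter, 39 mm high with its black knob; origin under its centre
- cup: bystander: white ceramic cup with blue dots, 78 mm in diameter, 75 mm high; origin under its centre
Things that resemble listed ones, but are neither listed nor needed, are in the scene too. What is shaped like the part that bears pick_grip but green or white is not meant. What is shaped like the stand but pink is not meant.

How it is judged:
On the way, in this order (a step that is already met when the one before it is completed fails the run):
1. the pick's tip is in the groove (at least 3 mm below the rims), within 12 mm of the start point at the closed end (horizontal distance between pick_tip and track_start below 0.012 m and z of pick_tip in the frame of rail below 0.019 m), for 0.1 s.
2. the roller is at the beginning of the bend (within 14 mm), flat in the groove, with the pick's tip in the groove close behind it (horizontal distance between roller_center and track_bend_in below 0.014 m and horizontal distance between pick_tip and roller_center below 0.018 m and z of pick_tip in the frame of rail below 0.019 m and z of roller_center in the frame of rail below 0.018 m), for 0.05 s.
3. the roller is at the middle of the bend (within 14 mm), with the pick's tip in the groove close behind it (horizontal distance between roller_center and track_bend_mid below 0.014 m and horizontal distance between pick_tip and roller_center below 0.018 m and z of pick_tip in the frame of rail below 0.019 m and z of roller_center in the frame of rail below 0.018 m), for 0.05 s.
4. the roller lies in the pocket (horizontal distance between roller_center and track_pocket below 0.018 m and z of roller_center in the frame of rail below 0.0115 m), for 0.1 s.
At the end, for the whole second after the job is handed in: the roller lies at rest down in the pocket (its centre less than 11.5 mm above the counter and within 18 mm of the pocket's centre), and the pick hangs at rest in the fork: guard on the prongs (within 4 mm in height), within 25 mm of the fork's seat point and upright within 0.12 rad (all of step 4 and linear speed of each of roller, pick below 0.02 m/s and horizontal distance between pick_flange and fork_seat below 0.025 m and z of pick_flange in the frame of fork_seat between -0.004 and 0.004 m and angle between pick_flange's own z axis and vertical below 0.12 rad); the robot touches nothing.
It fails at once if the fingers touch the roller (contact force between the fingers and roller above 0.3 N).
It fails at once if the pick moves faster than 0.10 m/s while its tip is down in the groove (height (world z) of pick_tip below 0.018 m and horizontal distance between pick_tip and rail below 0.18 m and linear speed of pick above 0.1 m/s).
It fails at once if the pick bears on the track with more than 25 N (contact force between pick and rail above 25 N).
It fails at once if the roller is out of the groove (z of roller_center in the frame of rail above 0.026 m).
It fails at once if a bystander is moved by more than 20 mm or tipped by more than 0.3 rad (distance of any of jug, canister, pan_lid, cup from where it was at the start of the episode above 0.02 m or angle between any of jug, canister, cup, pan_lid's own z axis and vertical above 0.3 rad).
It also fails if it takes over 72 s, if anything falls off the work surface, if the arm or the gripper's body presses on something with over 40 N, if the wrist force passes 120 N, or if a joint passes its speed limit or range.

## Working session

There is one attempt and no reset: what is moved stays moved. The work goes in short steps, Python scripts to look and compute and a tool call to move; the robot and the scene stay as the last step left them, time stands still between calls to the robot, and variables do not carry over. Pictures are saved under pics/ and viewed, at most 10 in all, crops included, and the job is handed in when it is done.

Besides the shell and the picture viewer there is one more tool, called as name(argument=value, ...) on one line, values as JSON. carry_out: Moves the arm, as the interface text tells. Its arguments: {"type":"object","properties":{"plan":{"type":"array"},"squeeze":{"type":"number"}},"required":["plan"]}

```bash
mkdir -p pics; python3 - <<'E'
from plant import r
import cv2
for n in("scene","top"):
    p=r.snapshot(n); cv2.imwrite(f"pics/{n}0.png",p[:,:,::-1]); print(r.camera_params(n))
print(r.get_state())
E
```

```text
{'fx': 513.7987108526088, 'fy': 513.7987108526088, 'cx': 315.30904180658945, 'cy': 202.74345692244114, 'distortion': array([0.05029877, 0.        , 0.        , 0.        , 0.        ]), 'position': array([1.02663997, 0.68095845, 1.37985171]), 'attitude': array([ 0.23770713,  0.92737824, -0.27975203, -0.07213682])}
{'fx': 423.2516629870443, 'fy': 423.2516629870443, 'cx': 324.0036115060254, 'cy': 192.6464245523974, 'distortion': array([-0.08601827,  0.        ,  0.        ,  0.        ,  0.        ]), 'position': array([ 0.49833511, -0.05631542,  1.45705405]), 'attitude': array([ 0.71320647, -0.69960501,  0.03499959, -0.02577579])}
{'clock': 0.1, 'q': array([ 1.19177553,  0.68989231, -0.19450013,  1.56621017,  0.1572631 ,
        0.90251051, -0.21508209]), 'qd': array([-0.0013413 , -0.00159956,  0.00101659, -0.00396954, -0.00053046,
       -0.00110179,  0.00045276]), 'joint_torque': array([-3.23245040e-03, -5.28501749e+01, -1.27171285e+00, -1.53839314e+01,
       -5.26875362e-02,  1.92422543e-03,  3.47403761e-05]), 'tool_pos': array([ 0.25046526, -0.57197191,  0.21690258]), 'eef_rot': array([ 9.78767217e-01,  2.04973331e-01, -2.18398824e-04, -7.87909372e-04]), 'contact_force': array([ 0.75887383, -0.63145914, -0.81207374]), 'moment': array([ 0.04538639, -0.02788727, -0.05716194]), 'finger_force': 0.0, 'opening': 0.9977606364852534}
```

View pics/scene0.png

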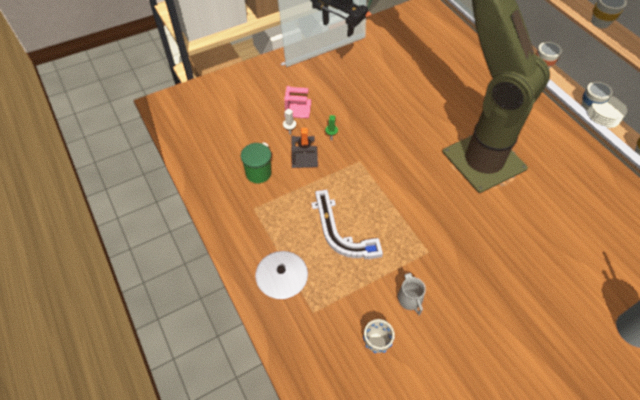

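View pics/top0.png

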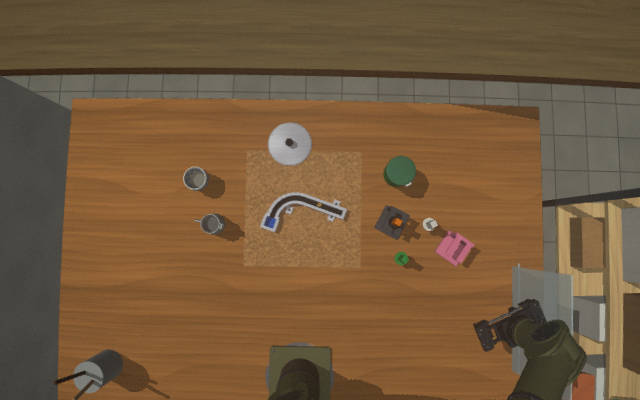

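The top view shows three pick-shaped things: orange at (397,222) in the dark stand, white at (430,225) and green at (402,258). There are two stands: dark at (392,222) and pink at (455,249). The orange pick in the dark stand fits the description. The rail runs from its closed end at about (345,212) to the blue pocket at (270,223). I'll confirm with an enlarged crop.

```bash
cat > h.py <<'E'
import numpy as np,cv2
from plant import r
from scipy.spatial.transform import Rotation as R
def rays(n,px):
    c=r.camera_params(n);K=np.array([[c['fx'],0,c['cx']],[0,c['fy'],c['cy']],[0,0,1]])
    u=cv2.undistortPoints(np.array(px,float).reshape(-1,1,2),K,c['distortion'])[:,0]
    d=R.from_quat(c['attitude']).apply(np.c_[u,np.ones(len(u))])
    return c['position'],d
def plane(n,px,z):
    o,d=rays(n,px); return o+d*((z-o[2])/d[:,2])[:,None]
def proj(n,P):
    c=r.camera_params(n);K=np.array([[c['fx'],0,c['cx']],[0,c['fy'],c['cy']],[0,0,1]])
    Ri=R.from_quat(c['attitude']).inv(); rv=Ri.as_rotvec(); t=-Ri.apply(c['position'])
    return cv2.projectPoints(np.array(P,float).reshape(-1,3),rv,t,K,c['distortion'])[0][:,0]
def blobs(hsv,lo,hi,roi,amin=6):
    m=cv2.inRange(hsv,lo,hi);k=np.zeros_like(m);x0,y0,x1,y1=roi;k[y0:y1,x0:x1]=m[y0:y1,x0:x1]
    n,l,s,c=cv2.connectedComponentsWithStats(k)
    return [(s[i,4],c[i].round(2),s[i,:4]) for i in range(1,n) if s[i,4]>=amin],k
E
python3 - <<'E'
from h import *
t=cv2.imread("pics/top0.png");s=cv2.imread("pics/scene0.png")
a=cv2.resize(t[175:275,255:455],None,fx=4,fy=4,interpolation=cv2.INTER_CUBIC)[:300]
a=cv2.resize(t[180:255,255:455],None,fx=4,fy=4,interpolation=cv2.INTER_CUBIC)
b=cv2.resize(s[120:270,280:390],(400,545)[:2] if 0 else (220,300),interpolation=cv2.INTER_CUBIC)
c=cv2.resize(s[110:180,280:345],(279,300),interpolation=cv2.INTER_CUBIC)
d=cv2.resize(s[185:262,305:390],(331-40,300),interpolation=cv2.INTER_CUBIC)
bot=np.zeros((300,800,3),np.uint8);bot[:,:279]=c;bot[:,290:581]=d
cv2.imwrite("pics/crop1.png",np.vstack([a,bot]))
for n,im in(("top",t),("scene",s)):
    h=cv2.cvtColor(im,cv2.COLOR_BGR2HSV)
    roi=(255,180,460,280) if n=="top" else (280,110,390,270)
    for nm,lo,hi in(("orange",(3,215,150),(13,255,255)),("blue",(105,100,60),(130,255,255)),("dark",(0,0,0),(180,255,55))):
        print(n,nm,*blobs(h,lo,hi,roi)[0],sep="\n ")
E
```

```text
top
 orange
top
 blue
 (np.int32(57), array([270.65, 222.42]), array([265, 218,  11,  10], dtype=int32))
top
 dark
scene
 orange
scene
 blue
 (np.int32(55), array([370.55, 248.15]), array([365, 245,  12,   7], dtype=int32))
scene
 dark
 (np.int32(8), array([323.  , 200.38]), array([322, 197,   3,   7], dtype=int32))
```

View pics/crop1.png

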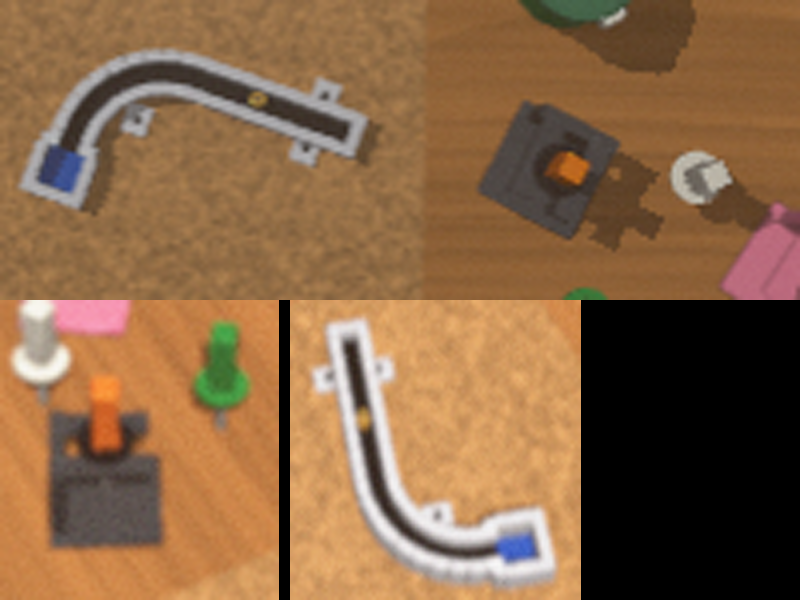

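The crop confirms it: the orange handle is in the dark fork, whose plate is on the left (+y) and open side on the right. The brass roller is at about top (319.5,204.7).

```bash
cat > m.py <<'E'
from h import *
t=cv2.imread("pics/top0.png");s=cv2.imread("pics/scene0.png")
def big(im,roi):
    x0,y0,x1,y1=roi; return cv2.resize(im[y0:y1,x0:x1],None,fx=8,fy=8,interpolation=cv2.INTER_CUBIC)
def full(px,roi): return (np.array(px,float)+.5)/8-.5+np.array(roi[:2])
# rail, top view
roi=(255,180,355,240);b=cv2.cvtColor(big(t,roi),cv2.COLOR_BGR2HSV)
m=cv2.inRange(b,(0,0,0),(180,255,85))
n,l,st,c=cv2.connectedComponentsWithStats(m)
for i in range(1,n):
    if st[i,4]>300: print("dark",st[i,4],full(c[i],roi),st[i,:4]/8)
mb=cv2.inRange(b,(105,90,50),(130,255,255));ys,xs=np.nonzero(mb)
bl=cv2.minAreaRect(np.c_[xs,ys].astype(np.float32)); print("blue",plane("top",[full(bl[0],roi)],.002),bl[1],plane("top",[full((xs.mean(),ys.mean()),roi)],.002))
# gold
mg=cv2.inRange(b,(15,120,110),(30,255,255));n2,l2,s2,c2=cv2.connectedComponentsWithStats(mg)
for i in range(1,n2):
    if s2[i,4]>150: print("gold",s2[i,4],full(c2[i],roi),plane("top",[full(c2[i],roi)],.02))
cv2.imwrite("/tmp/m.png",m);
for nm,im,rr in(("top",t,(385,212,412,232)),("scene",s,(295,120,318,150))):
    B=cv2.cvtColor(big(im,rr),cv2.COLOR_BGR2HSV); k=cv2.inRange(B,(3,205,120),(14,255,255))
    n3,l3,s3,c3=cv2.connectedComponentsWithStats(k)
    for i in range(1,n3):
        if s3[i,4]>300: 
            q=cv2.minAreaRect(np.argwhere(l3==i)[:,::-1].astype(np.float32)); print(nm,"orange",s3[i,4],full(c3[i],rr),full(q[0],rr),np.array(q[1])/8,q[2],s3[i,:4]/8+np.r_[rr[:2],0,0])
print(cv2.cvtColor(t,cv2.COLOR_BGR2HSV)[218:227,393:402].reshape(9,-1)); 
E
python3 m.py
```

```text
dark 15474 [291.40946911 202.60874693] [14.75  15.625 48.625 22.375]
dark 6073 [330.94602132 208.95411041] [64.375 23.75  22.75  11.375]
blue [[0.52016638 0.10910275 0.002     ]] (68.58670806884766, 78.13304138183594) [[0.51954448 0.10900309 0.002     ]]
gold 276438 [306.36354761 209.68207971] [[ 0.56313993 -0.0151151   0.02      ]]
gold 770 [318.90097403 204.35779221] [[ 0.58207522 -0.05732063  0.02      ]]
top orange 2129 [397.51670385 221.57635627] [397.44167995 221.40015411] [8.04748154 6.42819023] 40.76360321044922 [392.75  218.375   9.      7.375]
scene orange 1947 [303.82944915 138.13100282] [304.33042908 137.8652668 ] [5.56794834 9.63074207] 5.19442892074585 [301.625 133.375   5.75   10.   ]
[[ 12 112  64  13 177  92  12 191 123  13 207 138  17 209 172  17 186 119
   12 121  63  13  85  57  11  39  72]
 [ 11 164  90  12 191 119  12 196 126  13 210 159  14 213 184  14 210 186
   13 204 156  13 174  95  12  45  73]
 [ 12 184 115  12 208 124  12 196 133  14 213 174  14 213 187  13 213 188
   14 215 185  14 216 183  13 194 155]
 [ 13 212 124  13 206 126  15 213 169  14 209 188  14 208 189  14 213 188
   14 214 187  13 213 188  15 217 186]
 [ 13 200 126  11 197 140  14 207 177  14 214 185  14 212 188  14 212 188
   13 209 189  14 215 186  13 201 157]
 [ 13 205 107  13 205 128  13 203 175  13 204 189  14 213 188  14 214 187
   13 210 189  15 223 186  14 185 116]
 [ 13 172  92  12 182  98  13 185  95  13 213 146  14 215 180  14 217 188
   14 218 187  13 201 150  11 136  90]
 [ 12  85  60  14 163  75  13 189  89  14 215  95  13 204 106  13 207 150
   15 213 180  14 191 115   9  93  63]
 [  5  81  57  12  86  59  10 104  66  14 144  71  12 141  74  13 154  68
   12 151  76  13  99  62  11  64  64]]
```

```bash
cat > m2.py <<'E'
import contextlib,io
with contextlib.redirect_stdout(io.StringIO()): from m import *
n,l,st,c=cv2.connectedComponentsWithStats(m)
k=np.isin(l,[i for i in range(1,n) if st[i,4]>5000]); 
P=plane("top",full(np.argwhere(k)[:,::-1],roi),.016)[:,:2]
pk=plane("top",[full(bl[0],roi)],.002)[0,:2]
S=P[P[:,1]<-.015]  # straight
vx,vy,x0,y0=cv2.fitLine(S.astype(np.float32),cv2.DIST_L2,0,.001,.001)[:,0]
u=np.array([vx,vy]); u=u if u[1]>0 else -u     # rail +y
ex=np.array([u[1],-u[0]])                       # rail +x
yaw=np.arctan2(ex[1],ex[0]); p0=np.array([x0,y0])
w=(S-p0)@ex; print("width 1-99%",np.percentile(w,[1,50,99])*1e3,"ey",u)
a=np.percentile((S-p0)@u,.3) # end wall
c_line=p0@ex
O_wall=(c_line-.05)*ex+((p0@u)+a+.12)*u
# pocket at (-62,100)
O_pk=pk-(-.062*ex+.1*u)
print("yaw",yaw,"O by wall",O_wall,"O by pocket",O_pk)
B=(P-O_wall)@np.c_[ex,u]; bb=B[(B[:,1]>.03)&(B[:,0]>-.02)]
rad=np.hypot(bb[:,0]+.03,bb[:,1]-.02); print("bend radius",np.percentile(rad,[2,50,98])*1e3)
e=B[(B[:,0]<-.028)]; print("exit y",np.percentile(e[:,1],[3,50,97])*1e3, "mouth x",B[:,0].min()*1e3)
g=plane("top",[full(c2[i],roi) for i in range(1,n2) if 150<s2[i,4]<5000],.02)[0,:2]; print("roller rail",((g-O_wall)@np.c_[ex,u])*1e3)
# handle top
rr=(385,212,412,232);H=cv2.cvtColor(big(t,rr),cv2.COLOR_BGR2HSV);k=cv2.inRange(H,(8,190,152),(20,255,255))
pp=plane("top",full(np.argwhere(k)[:,::-1],rr),.139)[:,:2];q=cv2.minAreaRect((pp*1e3).astype(np.float32));print("handle top",q,pp.mean(0)*1e3)
# stand: dark pixels outline in top
rs=(368,198,420,248);H=big(t,rs);hs=cv2.cvtColor(H,cv2.COLOR_BGR2HSV);k=cv2.inRange(hs,(0,0,30),(180,70,110))
n4,l4,s4,c4=cv2.connectedComponentsWithStats(k);i=1+s4[1:,4].argmax();print("stand",s4[i,:]/8, full(c4[i],rs))
cv2.imwrite("/tmp/st.png",k)
pp=plane("top",full(np.argwhere(l4==i)[:,::-1],rs),.01)[:,:2];q=cv2.minAreaRect((pp*1e3).astype(np.float32));print(q)
E
python3 m2.py
```

```text
width 1-99% [-7.49715465e+00  3.03867200e-03  7.41939179e+00] ey [0.3243428 0.9459396]
yaw -0.3303169 O by wall [ 0.54714394 -0.00377943] O by pocket [ 0.54638036 -0.00560046]
bend radius [71.12523287 78.68606813 85.76344039]
exit y [ 91.77269405  98.51971577 104.96361443] mouth x -46.73255669268203
roller rail [ 50.40858334 -39.31703232]
handle top ((525.9652709960938, -304.83184814453125), (19.617097854614258, 18.642711639404297), 62.74236297607422) [ 525.90901543 -304.90309625]
stand [   6.875    7.5     34.75    33.875 4226.5  ] [390.68921167 221.4850312 ]
((529.58154296875, -308.2666931152344), (88.58766174316406, 94.47962951660156), 62.9453239440918)
```

carry_out(plan=[{"rot": [0, 0, -0.12], "xyz": [0.035, -0.013, 0], "grip": 90}, {"rot": [0, 0, -0.24], "xyz": [0.072, -0.027, 0], "grip": 90}, {"rot": [0, 0, -0.36], "xyz": [0.11, -0.041, 0], "grip": 90}, {"rot": [0, 0, -0.48], "xyz": [0.148, -0.055, 0], "grip": 90}, {"rot": [0, 0, -0.6], "xyz": [0.186, -0.069, 0], "grip": 90}, {"rot": [0, 0, -0.681], "xyz": [0.224, -0.083, 0], "grip": 90}, {"rot": [0, 0, -0.681], "xyz": [0.262, -0.098, 0], "grip": 90}, {"rot": [0, 0, -0.681], "xyz": [0.29, -0.108, 0], "grip": 90}])

```text
clock: 0.77
tool_pos: [0.4756, -0.3533, 0.2175]
eef_rot: [0.853, 0.522, 0.001, -0.001]
contact_force: [-0.5, -0.0, -0.3]
opening: 0.647
finger_force: 0.0
```

```bash
cat > go.py <<'E'
import sys
from h import *
s=r.get_state();Rt=R.from_quat(s['eef_rot']);M=Rt.as_matrix()
print("t",s['clock'],"tcp",s['tool_pos'].round(4),"xaxis deg",np.degrees(np.arctan2(M[1,0],M[0,0])).round(2),"zaxis",M[:,2].round(4),"F",s['contact_force'].round(2),"open",round(s['opening'],3),"ff",round(s['finger_force'],2),"q7",s['q'][6].round(2))
if len(sys.argv)>3: print("tool delta mm",(Rt.inv().apply(np.array(sys.argv[1:4],float)-s['tool_pos'])*1e3).round(1))
E
python3 go.py .526 -.305 .090
```

```text
t 0.7667 tcp [ 0.4756 -0.3533  0.2175] xaxis deg 62.89 zaxis [ 0.0011  0.0023 -1.    ] F [-0.52 -0.02 -0.28] open 0.647 ff 0.0 q7 -0.18
tool delta mm [ 65.6  22.8 127.6]
```

carry_out(plan=[{"rot": [0, 0, 0], "xyz": [0.03, 0.01, 0], "grip": 90}, {"rot": [0, 0, 0], "xyz": [0.055, 0.019, 0], "grip": 90}, {"rot": [0, 0, 0], "xyz": [0.0655, 0.0228, 0.01], "grip": 90}, {"rot": [0, 0, 0], "xyz": [0.0655, 0.0228, 0.035], "grip": 90}, {"rot": [0, 0, 0], "xyz": [0.0655, 0.0228, 0.065], "grip": 90}, {"rot": [0, 0, 0], "xyz": [0.0655, 0.0228, 0.095], "grip": 90}, {"rot": [0, 0, 0], "xyz": [0.0655, 0.0228, 0.118], "grip": 90}, {"rot": [0, 0, 0], "xyz": [0.0655, 0.0228, 0.126], "grip": 90}])

```text
clock: 1.43
tool_pos: [0.5195, -0.3094, 0.0872]
eef_rot: [0.854, 0.52, -0.003, -0.003]
contact_force: [-0.1, -0.4, 0.5]
opening: 0.647
finger_force: 0.0
```

```bash
python3 go.py .526 -.305 .090; python3 - <<'E'
from h import *
a=r.snapshot("top")[:,:,::-1][195:255,360:440];b=r.snapshot("scene")[:,:,::-1][95:170,265:365]
cv2.imwrite("pics/g1.png",np.hstack([cv2.resize(a,(400,300),interpolation=2),cv2.resize(b,(400,300),interpolation=2)]))
E
```

```text
t 1.4333 tcp [ 0.5195 -0.3094  0.0872] xaxis deg 62.62 zaxis [-0.0076  0.0023 -1.    ] F [-0.09 -0.42  0.47] open 0.647 ff 0.0 q7 -0.35
tool delta mm [ 6.9  3.7 -2.8]
```

View pics/g1.png

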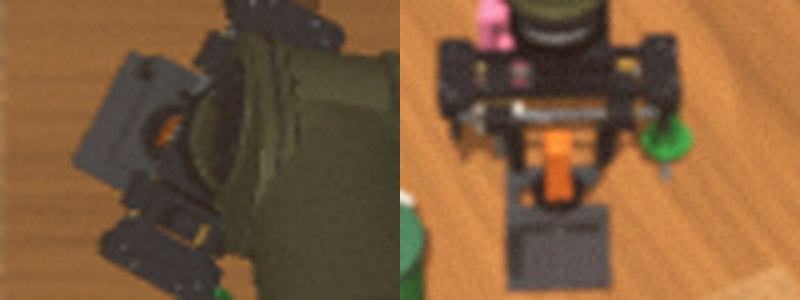

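The fingers straddle the orange handle, and the green decoy is clear. I'll let the arm settle before closing.

carry_out(plan=[{"rot": [0, 0, 0], "xyz": [0, 0, 0], "grip": 90}, {"rot": [0, 0, 0], "xyz": [0, 0, 0], "grip": 90}, {"rot": [0, 0, 0], "xyz": [0, 0, 0], "grip": 90}])

```text
clock: 1.78
tool_pos: [0.5244, -0.3102, 0.0932]
eef_rot: [0.854, 0.52, 0.001, 0.001]
contact_force: [0.4, -0.1, 0.7]
opening: 0.647
finger_force: 0.0
```

```bash
python3 go.py .526 -.305 .090
```

```text
t 1.7833 tcp [ 0.5244 -0.3102  0.0932] xaxis deg 62.65 zaxis [ 0.0027 -0.0014 -1.    ] F [ 0.4  -0.13  0.65] open 0.647 ff 0.0 q7 -0.35
tool delta mm [ 5.4 -0.9  3.2]
```

carry_out(plan=[{"rot": [0, 0, 0], "xyz": [0.003, 0, 0.002], "grip": 90}, {"rot": [0, 0, 0], "xyz": [0.005, 0, 0.003], "grip": 90}, {"rot": [0, 0, 0], "xyz": [0.005, 0, 0.003], "grip": 160}, {"rot": [0, 0, 0], "xyz": [0.005, 0, 0.003], "grip": 200}, {"rot": [0, 0, 0], "xyz": [0.005, 0, 0.003], "grip": 230}, {"rot": [0, 0, 0], "xyz": [0.005, 0, 0.003], "grip": 230}, {"rot": [0, 0, 0], "xyz": [0.005, 0, 0.003], "grip": 230}, {"rot": [0, 0, 0], "xyz": [0.005, 0, 0.003], "grip": 230}], squeeze=30)

```text
clock: 2.45
tool_pos: [0.5257, -0.3052, 0.0886]
eef_rot: [0.854, 0.52, -0.0, 0.0]
contact_force: [0.1, 0.1, 0.1]
opening: 0.227
finger_force: 30.0
```

```bash
python3 go.py .526 -.305 .090
```

```text
t 2.45 tcp [ 0.5257 -0.3052  0.0886] xaxis deg 62.66 zaxis [ 0.e+00 -1.e-04 -1.e+00] F [0.12 0.13 0.09] open 0.227 ff 29.99 q7 -0.36
tool delta mm [ 0.3  0.2 -1.4]
```

carry_out(plan=[{"rot": [0, 0, 0], "xyz": [0, 0, -0.008], "grip": 230}, {"rot": [0, 0, 0], "xyz": [0, 0, -0.022], "grip": 230}, {"rot": [0, 0, 0], "xyz": [0, 0, -0.038], "grip": 230}, {"rot": [0, 0, 0], "xyz": [0, 0, -0.054], "grip": 230}, {"rot": [0, 0, 0], "xyz": [0, 0, -0.065], "grip": 230}, {"rot": [0, 0, 0], "xyz": [0, 0, -0.07], "grip": 230}, {"rot": [0, 0, 0], "xyz": [0, 0, -0.07], "grip": 230}, {"rot": [0, 0, 0], "xyz": [0, 0, -0.07], "grip": 230}])

```text
clock: 3.12
tool_pos: [0.5254, -0.3051, 0.1584]
eef_rot: [0.854, 0.52, -0.0, -0.0]
contact_force: [0.2, -0.0, -1.0]
opening: 0.224
finger_force: 30.0
```

carry_out(plan=[{"rot": [0, 0, -0.02], "xyz": [0.02, -0.006, 0], "grip": 230}, {"rot": [0, 0, -0.05], "xyz": [0.05, -0.015, 0], "grip": 230}, {"rot": [0, 0, -0.08], "xyz": [0.08, -0.024, 0], "grip": 230}, {"rot": [0, 0, -0.11], "xyz": [0.11, -0.034, 0], "grip": 230}, {"rot": [0, 0, -0.13], "xyz": [0.14, -0.043, 0], "grip": 230}, {"rot": [0, 0, -0.147], "xyz": [0.165, -0.05, 0], "grip": 230}, {"rot": [0, 0, -0.147], "xyz": [0.1766, -0.0538, 0], "grip": 230}, {"rot": [0, 0, -0.147], "xyz": [0.1766, -0.0538, 0], "grip": 230}])

```text
clock: 3.78
tool_pos: [0.5593, -0.1194, 0.1581]
eef_rot: [0.812, 0.584, 0.0, -0.001]
contact_force: [0.1, -0.1, -0.3]
opening: 0.228
finger_force: 30.0
```

carry_out(plan=[{"rot": [0, 0, 0], "xyz": [0, 0, 0.005], "grip": 230}, {"rot": [0, 0, 0], "xyz": [0, 0, 0.015], "grip": 230}, {"rot": [0, 0, 0], "xyz": [0, 0, 0.025], "grip": 230}, {"rot": [0, 0, 0], "xyz": [0, 0, 0.03], "grip": 230}, {"rot": [0, 0, 0], "xyz": [0, 0, 0.03], "grip": 230}, {"rot": [0, 0, 0], "xyz": [0, 0, 0.03], "grip": 230}])

```text
clock: 4.28
tool_pos: [0.5584, -0.1243, 0.1279]
eef_rot: [0.814, 0.581, -0.001, -0.0]
contact_force: [0.9, 0.3, -0.7]
opening: 0.224
finger_force: 30.0
```

```bash
python3 go.py .5590 -.1236 .0771; python3 - <<'E'
from h import *
b=r.snapshot("scene");b=b[:,:,::-1]
cv2.imwrite("pics/g2.png",cv2.resize(b[150:270,285:395],(550,600),interpolation=2))
print(proj("scene",[[.559,-.1236,.01],[.559,-.1236,.0552]]))
E
```

```text
t 4.2833 tcp [ 0.5584 -0.1243  0.1279] xaxis deg 71.02 zaxis [-1.4e-03 -1.0e-04 -1.0e+00] F [ 0.88  0.31 -0.67] open 0.224 ff 29.97 q7 -0.54
tool delta mm [ 0.9  0.4 50.8]
[[322.02355455 197.39045484]
 [322.19145805 189.32639102]]
```

View pics/g2.png

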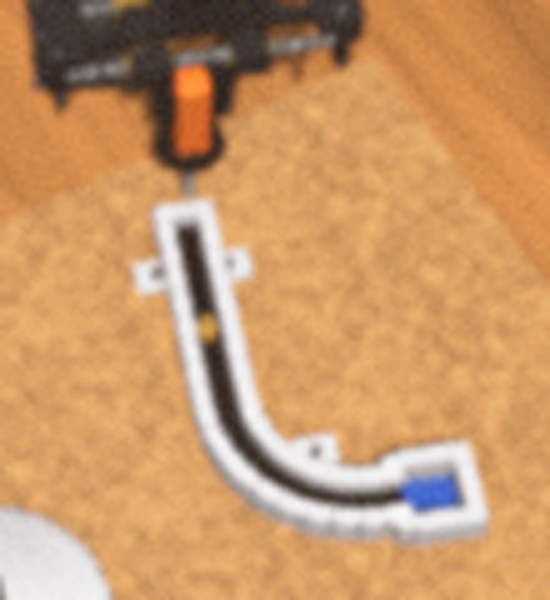

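The shank tip hangs at crop (187,195), just ahead of the groove's closed end at (190,225). I'll compare the groove and tip in this view numerically.

```bash
python3 - <<'E'
from h import *
s=r.snapshot("scene")[:,:,::-1]
O=np.array([.5467,-.0052]);u=np.array([.3243,.9459]);ex=np.array([.9459,-.3243])
roi=(310,180,390,262);b=cv2.cvtColor(cv2.resize(s[180:262,310:390],None,fx=8,fy=8,interpolation=2),cv2.COLOR_BGR2HSV)
m=cv2.inRange(b,(0,0,0),(180,255,110));px=(np.argwhere(m)[:,::-1]+.5)/8-.5+[310,180]
for z in(.010,.022):
    B=(plane("scene",px,z)[:,:2]-O)@np.c_[ex,u]*1e3
    for a,c in((-110,-90),(-90,-60),(-20,0),(0,20)):
        k=B[(B[:,1]>a)&(B[:,1]<c)&(abs(B[:,0]-50)<14)]; print(z,a,np.percentile(k[:,0],[5,50,95]).round(1))
    k=B[(B[:,0]>-40)&(B[:,0]<-25)&(abs(B[:,1]-100)<14)];print("exit y",np.percentile(k[:,1],[5,50,95]).round(1))
    k=B[(abs(B[:,0]-50)<6)];print("end y",np.percentile(k[:,1],1).round(1))
    k=B[(B[:,1]>30)&(B[:,0]>-20)];q=np.hypot(k[:,0]+30,k[:,1]-20);print("rad",np.percentile(q[abs(q-80)<14],[5,50,95]).round(1))
E
```

```text
0.01 -110 [43.6 48.8 54.1]
0.01 -90 [43.5 48.8 54.2]
0.01 -20 [43.4 48.7 54. ]
0.01 0 [43.1 48.5 53.9]
exit y [ 94.2  97.5 100.8]
end y -178.7
rad [73.1 77.3 81.3]
0.022 -110 [45.3 50.4 55.6]
0.022 -90 [45.1 50.4 55.7]
0.022 -20 [45.  50.3 55.7]
0.022 0 [44.9 50.2 55.5]
exit y [100.4 103.7 107. ]
end y -169.3
rad [77.2 82.6 86.4]
```

carry_out(plan=[{"rot": [0, 0, 0], "xyz": [0.0005, 0.0003, 0.004], "grip": 230}, {"rot": [0, 0, 0], "xyz": [0.001, 0.0003, 0.009], "grip": 230}, {"rot": [0, 0, 0], "xyz": [0.001, 0.0003, 0.014], "grip": 230}, {"rot": [0, 0, 0], "xyz": [0.001, 0.0003, 0.019], "grip": 230}, {"rot": [0, 0, 0], "xyz": [0.001, 0.0003, 0.023], "grip": 230}, {"rot": [0, 0, 0], "xyz": [0.001, 0.0003, 0.026], "grip": 230}, {"rot": [0, 0, 0], "xyz": [0.001, 0.0003, 0.028], "grip": 230}, {"rot": [0, 0, 0], "xyz": [0.001, 0.0003, 0.028], "grip": 230}])

```text
clock: 5.05
tool_pos: [0.5593, -0.1226, 0.1001]
eef_rot: [0.814, 0.581, -0.0, -0.0]
contact_force: [-0.3, -0.7, -1.7]
opening: 0.221
finger_force: 30.0
```

```bash
python3 go.py .5590 -.1236 .0771
```

```text
t 5.05 tcp [ 0.5593 -0.1226  0.1001] xaxis deg 71.1 zaxis [-8.e-04  0.e+00 -1.e+00] F [-0.31 -0.67 -1.69] open 0.221 ff 29.97 q7 -0.56
tool delta mm [-1.   0.1 23. ]
```

carry_out(plan=[{"rot": [0, 0, 0], "xyz": [0, 0, 0.003], "grip": 230}, {"rot": [0, 0, 0], "xyz": [-0.001, 0, 0.006], "grip": 230}, {"rot": [0, 0, 0], "xyz": [-0.001, 0, 0.009], "grip": 230}, {"rot": [0, 0, 0], "xyz": [-0.001, 0, 0.012], "grip": 230}, {"rot": [0, 0, 0], "xyz": [-0.001, 0, 0.015], "grip": 230}, {"rot": [0, 0, 0], "xyz": [-0.001, 0, 0.018], "grip": 230}, {"rot": [0, 0, 0], "xyz": [-0.001, 0, 0.0205], "grip": 230}, {"rot": [0, 0, 0], "xyz": [-0.001, 0, 0.0225], "grip": 230}])

```text
clock: 5.72
tool_pos: [0.5592, -0.1235, 0.0777]
eef_rot: [0.814, 0.581, -0.0, -0.0]
contact_force: [-0.6, -1.4, -1.1]
opening: 0.224
finger_force: 30.0
```

carry_out(plan=[{"rot": [0, 0, 0], "xyz": [0, 0, 0], "grip": 230}, {"rot": [0, 0, 0], "xyz": [0, 0, 0], "grip": 230}, {"rot": [0, 0, 0], "xyz": [0, 0, 0], "grip": 230}, {"rot": [0, 0, 0], "xyz": [0, 0, 0], "grip": 230}])

```text
clock: 6.05
tool_pos: [0.5594, -0.1236, 0.0783]
eef_rot: [0.814, 0.581, 0.0, 0.0]
contact_force: [-0.4, 0.3, -0.8]
opening: 0.224
finger_force: 30.0
```

```bash
python3 go.py .5590 -.1236 .0771
```

```text
t 6.05 tcp [ 0.5594 -0.1236  0.0783] xaxis deg 71.1 zaxis [ 5.e-04 -1.e-04 -1.e+00] F [-0.37  0.31 -0.77] open 0.224 ff 29.97 q7 -0.57
tool delta mm [-0.1 -0.4  1.2]
```

carry_out(plan=[{"rot": [0, 0, 0], "xyz": [0.001, 0, 0], "grip": 230}, {"rot": [0, 0, 0], "xyz": [0.0025, 0, 0.0005], "grip": 230}, {"rot": [0, 0, 0], "xyz": [0.005, 0, 0.001], "grip": 230}, {"rot": [0, 0, 0], "xyz": [0.0075, 0, 0.001], "grip": 230}, {"rot": [0, 0, 0], "xyz": [0.01, 0, 0.001], "grip": 230}, {"rot": [0, 0, 0], "xyz": [0.0125, 0, 0.001], "grip": 230}, {"rot": [0, 0, 0], "xyz": [0.015, 0, 0.001], "grip": 230}, {"rot": [0, 0, 0], "xyz": [0.0175, 0, 0.001], "grip": 230}])

```text
clock: 6.72
tool_pos: [0.565, -0.1067, 0.0771]
eef_rot: [0.814, 0.581, 0.0, 0.0]
contact_force: [0.1, 0.2, -0.2]
opening: 0.222
finger_force: 30.0
```

carry_out(plan=[{"rot": [0, 0, 0], "xyz": [0.0025, 0, 0], "grip": 230}, {"rot": [0, 0, 0], "xyz": [0.005, 0, 0], "grip": 230}, {"rot": [0, 0, 0], "xyz": [0.0075, 0, 0], "grip": 230}, {"rot": [0, 0, 0], "xyz": [0.01, 0, 0], "grip": 230}, {"rot": [0, 0, 0], "xyz": [0.0125, 0, 0], "grip": 230}, {"rot": [0, 0, 0], "xyz": [0.015, 0, 0], "grip": 230}, {"rot": [0, 0, 0], "xyz": [0.0175, 0, 0], "grip": 230}, {"rot": [0, 0, 0], "xyz": [0.02, 0, 0], "grip": 230}])

```text
clock: 7.38
tool_pos: [0.5715, -0.0879, 0.0771]
eef_rot: [0.814, 0.581, -0.0, 0.0]
contact_force: [0.6, 0.2, -0.3]
opening: 0.222
finger_force: 30.0
```

```bash
cat > rail.py <<'E'
from h import *
s=r.get_state();p=s['tool_pos'];O=np.array([.5467,-.0052]);u=np.array([.3243,.9459]);ex=np.array([.9459,-.3243])
q=((p[:2]-O)@np.c_[ex,u]*1e3);M=R.from_quat(s['eef_rot']).as_matrix()
print("rail xy",q.round(1),"tip z",((p[2]-.0636)*1e3).round(1),"F",s['contact_force'].round(1),"ang",np.degrees(np.arctan2(M[1,0],M[0,0])).round(1),"t",s['clock'])
E
python3 rail.py
```

```text
rail xy [ 50.3 -70.2] tip z 13.5 F [ 0.6  0.2 -0.3] ang 71.1 t 7.3833
```

carry_out(plan=[{"rot": [0, 0, 0], "xyz": [0.0025, 0, 0], "grip": 230}, {"rot": [0, 0, 0], "xyz": [0.005, 0, 0], "grip": 230}, {"rot": [0, 0, 0], "xyz": [0.0075, 0, 0], "grip": 230}, {"rot": [0, 0, 0], "xyz": [0.01, 0, 0], "grip": 230}, {"rot": [0, 0, 0], "xyz": [0.0125, 0, 0], "grip": 230}, {"rot": [0, 0, 0], "xyz": [0.015, 0, 0], "grip": 230}, {"rot": [0, 0, 0], "xyz": [0.0175, 0, 0], "grip": 230}, {"rot": [0, 0, 0], "xyz": [0.02, 0, 0], "grip": 230}])

```text
clock: 8.05
tool_pos: [0.578, -0.069, 0.0771]
eef_rot: [0.814, 0.581, 0.0, 0.0]
contact_force: [1.0, 0.4, -1.5]
opening: 0.224
finger_force: 30.0
```

carry_out(plan=[{"rot": [0, 0, 0], "xyz": [0.0025, 0, 0], "grip": 230}, {"rot": [0, 0, 0], "xyz": [0.005, 0, 0], "grip": 230}, {"rot": [0, 0, 0], "xyz": [0.0075, 0, 0], "grip": 230}, {"rot": [0, 0, 0], "xyz": [0.01, 0, 0], "grip": 230}, {"rot": [0, 0, 0], "xyz": [0.0125, 0, 0], "grip": 230}, {"rot": [0, 0, 0], "xyz": [0.015, 0, 0], "grip": 230}, {"rot": [0, 0, 0], "xyz": [0.0175, 0, 0], "grip": 230}, {"rot": [0, 0, 0], "xyz": [0.02, 0, 0], "grip": 230}])

```text
clock: 8.72
tool_pos: [0.5844, -0.0501, 0.0771]
eef_rot: [0.814, 0.581, -0.0, 0.0]
contact_force: [-1.1, 0.2, -0.8]
opening: 0.225
finger_force: 30.0
```

carry_out(plan=[{"rot": [0, 0, 0], "xyz": [0.0025, 0, 0], "grip": 230}, {"rot": [0, 0, 0], "xyz": [0.005, 0, 0], "grip": 230}, {"rot": [0, 0, 0], "xyz": [0.0075, 0, 0], "grip": 230}, {"rot": [0, 0, 0], "xyz": [0.01, 0, 0], "grip": 230}, {"rot": [0, 0, 0], "xyz": [0.0125, 0, 0], "grip": 230}, {"rot": [0, 0, 0], "xyz": [0.015, 0, 0], "grip": 230}, {"rot": [0, 0, 0], "xyz": [0.0175, 0, 0], "grip": 230}, {"rot": [0, 0, 0], "xyz": [0.02, 0, 0], "grip": 230}])

```text
clock: 9.38
tool_pos: [0.591, -0.0311, 0.0771]
eef_rot: [0.814, 0.581, 0.0, 0.0]
contact_force: [-0.2, -0.3, -0.6]
opening: 0.223
finger_force: 30.0
```

```bash
python3 rail.py;python3 - <<'E'
from h import *
b=r.snapshot("scene")[:,:,::-1]
cv2.imwrite("pics/g3.png",cv2.resize(b[160:270,285:395],(550,550),interpolation=2))
# path in the bend, commanded: arc positions (tool x=rail y, tool y=rail x), 2.5 mm arc steps beginning at y=20
for k in range(0,13):
    a=k*10/80
    print(k*10,"rail",(-30+80*np.cos(a)).round(1),(20+80*np.sin(a)).round(1))
E
```

```text
rail xy [ 50.3 -10.2] tip z 13.5 F [-0.2 -0.3 -0.6] ang 71.1 t 9.3833
0 rail 50.0 20.0
10 rail 49.4 30.0
20 rail 47.5 39.8
30 rail 44.4 49.3
40 rail 40.2 58.4
50 rail 34.9 66.8
60 rail 28.5 74.5
70 rail 21.3 81.4
80 rail 13.2 87.3
90 rail 4.5 92.2
100 rail -4.8 95.9
110 rail -14.4 98.5
120 rail -24.3 99.8
```

View pics/g3.png

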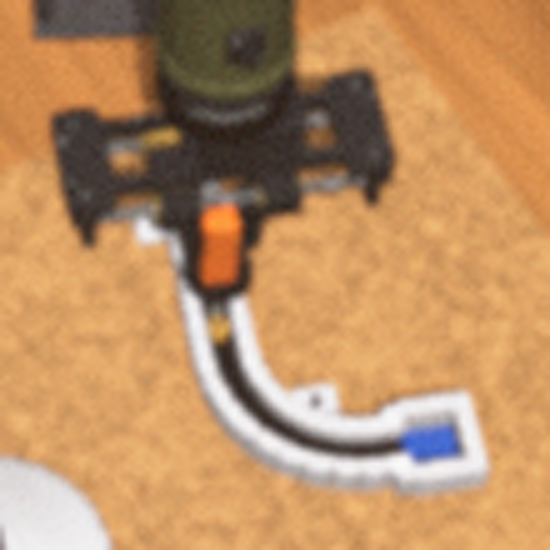

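The roller at crop (219,328) sits directly ahead of the shank in the groove. Next is the bend.

carry_out(plan=[{"rot": [0, 0, 0], "xyz": [0.0025, 0, 0], "grip": 230}, {"rot": [0, 0, 0], "xyz": [0.005, 0, 0], "grip": 230}, {"rot": [0, 0, 0], "xyz": [0.0075, 0, 0], "grip": 230}, {"rot": [0, 0, 0], "xyz": [0.01, 0, 0], "grip": 230}, {"rot": [0, 0, 0], "xyz": [0.0125, 0, 0], "grip": 230}, {"rot": [0, 0, 0], "xyz": [0.015, 0, 0], "grip": 230}, {"rot": [0, 0, 0], "xyz": [0.0175, 0, 0], "grip": 230}, {"rot": [0, 0, 0], "xyz": [0.02, 0, 0], "grip": 230}])

```text
clock: 10.1
tool_pos: [0.5974, -0.0122, 0.0771]
eef_rot: [0.814, 0.581, -0.0, 0.0]
contact_force: [-0.4, 0.3, -0.0]
opening: 0.22
finger_force: 30.0
```

carry_out(plan=[{"rot": [0, 0, 0], "xyz": [0.0025, 0, 0], "grip": 230}, {"rot": [0, 0, 0], "xyz": [0.005, 0, 0], "grip": 230}, {"rot": [0, 0, 0], "xyz": [0.0075, 0, 0], "grip": 230}, {"rot": [0, 0, 0], "xyz": [0.01, 0, 0], "grip": 230}, {"rot": [0, 0, 0], "xyz": [0.0125, 0, 0], "grip": 230}, {"rot": [0, 0, 0], "xyz": [0.015, -0.0002, 0], "grip": 230}, {"rot": [0, 0, 0], "xyz": [0.0175, -0.0004, 0], "grip": 230}, {"rot": [0, 0, 0], "xyz": [0.02, -0.0006, 0], "grip": 230}])

```text
clock: 10.77
tool_pos: [0.6032, 0.0069, 0.0771]
eef_rot: [0.814, 0.581, -0.0, 0.0]
contact_force: [1.2, -0.8, -0.4]
opening: 0.221
finger_force: 30.0
```

```bash
python3 rail.py;python3 - <<'E'
import numpy as np
for s0 in(10,30,50,70,90):
    a=(s0+2.5*np.arange(9))/80;x=80*np.cos(a);y=80*np.sin(a)
    print(s0,[(round(p,1),round(q,1)) for p,q in zip(y-y[0],x-x[0])][1:])
E
```

```text
rail xy [49.6 29.8] tip z 13.5 F [ 1.2 -0.8 -0.4] ang 71.1 t 10.7667
10 [(np.float64(2.5), np.float64(-0.4)), (np.float64(4.9), np.float64(-0.8)), (np.float64(7.4), np.float64(-1.3)), (np.float64(9.8), np.float64(-1.9)), (np.float64(12.2), np.float64(-2.5)), (np.float64(14.6), np.float64(-3.3)), (np.float64(17.0), np.float64(-4.1)), (np.float64(19.3), np.float64(-4.9))]
30 [(np.float64(2.3), np.float64(-1.0)), (np.float64(4.6), np.float64(-2.0)), (np.float64(6.8), np.float64(-3.1)), (np.float64(9.1), np.float64(-4.2)), (np.float64(11.2), np.float64(-5.5)), (np.float64(13.4), np.float64(-6.8)), (np.float64(15.5), np.float64(-8.1)), (np.float64(17.5), np.float64(-9.6))]
50 [(np.float64(2.0), np.float64(-1.5)), (np.float64(4.0), np.float64(-3.1)), (np.float64(5.9), np.float64(-4.7)), (np.float64(7.7), np.float64(-6.3)), (np.float64(9.5), np.float64(-8.1)), (np.float64(11.3), np.float64(-9.9)), (np.float64(13.0), np.float64(-11.7)), (np.float64(14.6), np.float64(-13.6))]
70 [(np.float64(1.6), np.float64(-1.9)), (np.float64(3.1), np.float64(-3.9)), (np.float64(4.5), np.float64(-6.0)), (np.float64(5.9), np.float64(-8.1)), (np.float64(7.2), np.float64(-10.2)), (np.float64(8.5), np.float64(-12.3)), (np.float64(9.7), np.float64(-14.5)), (np.float64(10.8), np.float64(-16.8))]
90 [(np.float64(1.0), np.float64(-2.3)), (np.float64(2.0), np.float64(-4.6)), (np.float64(2.9), np.float64(-6.9)), (np.float64(3.7), np.float64(-9.3)), (np.float64(4.5), np.float64(-11.7)), (np.float64(5.2), np.float64(-14.1)), (np.float64(5.8), np.float64(-16.5)), (np.float64(6.3), np.float64(-18.9))]
```

carry_out(plan=[{"rot": [0, 0, 0], "xyz": [0.0025, -0.0004, 0], "grip": 230}, {"rot": [0, 0, 0], "xyz": [0.0049, -0.0008, 0], "grip": 230}, {"rot": [0, 0, 0], "xyz": [0.0074, -0.0013, 0], "grip": 230}, {"rot": [0, 0, 0], "xyz": [0.0098, -0.0019, 0], "grip": 230}, {"rot": [0, 0, 0], "xyz": [0.0122, -0.0025, 0], "grip": 230}, {"rot": [0, 0, 0], "xyz": [0.0146, -0.0033, 0], "grip": 230}, {"rot": [0, 0, 0], "xyz": [0.017, -0.0041, 0], "grip": 230}, {"rot": [0, 0, 0], "xyz": [0.0193, -0.0049, 0], "grip": 230}])

```text
clock: 11.43
tool_pos: [0.6048, 0.0268, 0.0771]
eef_rot: [0.814, 0.581, -0.0, 0.0]
contact_force: [-0.3, 0.0, -0.3]
opening: 0.221
finger_force: 30.0
```

carry_out(plan=[{"rot": [0, 0, 0], "xyz": [0.0023, -0.001, 0], "grip": 230}, {"rot": [0, 0, 0], "xyz": [0.0046, -0.002, 0], "grip": 230}, {"rot": [0, 0, 0], "xyz": [0.0068, -0.0031, 0], "grip": 230}, {"rot": [0, 0, 0], "xyz": [0.0091, -0.0042, 0], "grip": 230}, {"rot": [0, 0, 0], "xyz": [0.0112, -0.0055, 0], "grip": 230}, {"rot": [0, 0, 0], "xyz": [0.0134, -0.0068, 0], "grip": 230}, {"rot": [0, 0, 0], "xyz": [0.0155, -0.0081, 0], "grip": 230}, {"rot": [0, 0, 0], "xyz": [0.0175, -0.0096, 0], "grip": 230}])

```text
clock: 12.1
tool_pos: [0.6014, 0.0464, 0.0771]
eef_rot: [0.814, 0.581, 0.0, 0.0]
contact_force: [0.1, -0.2, -0.9]
opening: 0.228
finger_force: 30.0
```

```bash
python3 rail.py
```

```text
rail xy [35.  66.6] tip z 13.5 F [ 0.1 -0.2 -0.9] ang 71.1 t 12.1
```

carry_out(plan=[{"rot": [0, 0, 0], "xyz": [0.002, -0.0015, 0], "grip": 230}, {"rot": [0, 0, 0], "xyz": [0.004, -0.0031, 0], "grip": 230}, {"rot": [0, 0, 0], "xyz": [0.0059, -0.0047, 0], "grip": 230}, {"rot": [0, 0, 0], "xyz": [0.0077, -0.0063, 0], "grip": 230}, {"rot": [0, 0, 0], "xyz": [0.0095, -0.0081, 0], "grip": 230}, {"rot": [0, 0, 0], "xyz": [0.0113, -0.0099, 0], "grip": 230}, {"rot": [0, 0, 0], "xyz": [0.013, -0.0117, 0], "grip": 230}, {"rot": [0, 0, 0], "xyz": [0.0146, -0.0136, 0], "grip": 230}])

```text
clock: 12.77
tool_pos: [0.5932, 0.0647, 0.0771]
eef_rot: [0.814, 0.581, 0.0, 0.0]
contact_force: [0.9, -0.1, -0.9]
opening: 0.219
finger_force: 30.0
```

carry_out(plan=[{"rot": [0, 0, 0], "xyz": [0.0016, -0.0019, 0], "grip": 230}, {"rot": [0, 0, 0], "xyz": [0.0031, -0.0039, 0], "grip": 230}, {"rot": [0, 0, 0], "xyz": [0.0045, -0.006, 0], "grip": 230}, {"rot": [0, 0, 0], "xyz": [0.0059, -0.0081, 0], "grip": 230}, {"rot": [0, 0, 0], "xyz": [0.0072, -0.0102, 0], "grip": 230}, {"rot": [0, 0, 0], "xyz": [0.0085, -0.0123, 0], "grip": 230}, {"rot": [0, 0, 0], "xyz": [0.0097, -0.0145, 0], "grip": 230}, {"rot": [0, 0, 0], "xyz": [0.0108, -0.0168, 0], "grip": 230}])

```text
clock: 13.43
tool_pos: [0.5808, 0.0802, 0.0771]
eef_rot: [0.814, 0.581, 0.0, 0.0]
contact_force: [0.9, -0.2, -0.6]
opening: 0.225
finger_force: 30.0
```

```bash
python3 rail.py;python3 - <<'E'
from h import *
b=r.snapshot("scene")[:,:,::-1]
cv2.imwrite("pics/g4.png",cv2.resize(b[190:270,305:395],(540,480),interpolation=2))
E
```

```text
rail xy [ 4.5 91.9] tip z 13.5 F [ 0.9 -0.2 -0.6] ang 71.1 t 13.4333
```

View pics/g4.png

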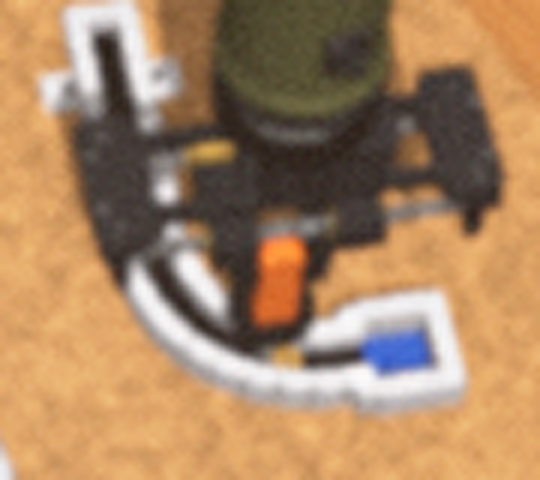

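The roller at crop (287,355) is just ahead of the shank, near the bend's exit.

carry_out(plan=[{"rot": [0, 0, 0], "xyz": [0.001, -0.0023, 0], "grip": 230}, {"rot": [0, 0, 0], "xyz": [0.002, -0.0046, 0], "grip": 230}, {"rot": [0, 0, 0], "xyz": [0.003, -0.0069, 0], "grip": 230}, {"rot": [0, 0, 0], "xyz": [0.0038, -0.0093, 0], "grip": 230}, {"rot": [0, 0, 0], "xyz": [0.0046, -0.0117, 0], "grip": 230}, {"rot": [0, 0, 0], "xyz": [0.0053, -0.0141, 0], "grip": 230}, {"rot": [0, 0, 0], "xyz": [0.006, -0.0165, 0], "grip": 230}, {"rot": [0, 0, 0], "xyz": [0.0066, -0.0189, 0], "grip": 230}])

```text
clock: 14.15
tool_pos: [0.565, 0.0926, 0.0771]
eef_rot: [0.814, 0.581, 0.0, 0.0]
contact_force: [-0.3, 0.4, -1.1]
opening: 0.223
finger_force: 30.0
```

carry_out(plan=[{"rot": [0, 0, 0], "xyz": [0.0004, -0.0025, 0], "grip": 230}, {"rot": [0, 0, 0], "xyz": [0.0008, -0.0049, 0], "grip": 230}, {"rot": [0, 0, 0], "xyz": [0.0011, -0.0074, 0], "grip": 230}, {"rot": [0, 0, 0], "xyz": [0.0013, -0.0099, 0], "grip": 230}, {"rot": [0, 0, 0], "xyz": [0.0015, -0.0124, 0], "grip": 230}, {"rot": [0, 0, 0], "xyz": [0.0016, -0.015, 0], "grip": 230}, {"rot": [0, 0, 0], "xyz": [0.0016, -0.0175, 0], "grip": 230}, {"rot": [0, 0, 0], "xyz": [0.0016, -0.02, 0], "grip": 230}])

```text
clock: 14.82
tool_pos: [0.5466, 0.1005, 0.0771]
eef_rot: [0.814, 0.581, 0.0, 0.0]
contact_force: [-0.1, 0.2, -1.0]
opening: 0.223
finger_force: 30.0
```

carry_out(plan=[{"rot": [0, 0, 0], "xyz": [0, -0.0025, 0], "grip": 230}, {"rot": [0, 0, 0], "xyz": [0, -0.005, 0], "grip": 230}, {"rot": [0, 0, 0], "xyz": [0, -0.0075, 0], "grip": 230}, {"rot": [0, 0, 0], "xyz": [0, -0.01, 0], "grip": 230}, {"rot": [0, 0, 0], "xyz": [0, -0.012, 0], "grip": 230}, {"rot": [0, 0, 0], "xyz": [0, -0.012, 0], "grip": 230}, {"rot": [0, 0, 0], "xyz": [0, -0.012, 0], "grip": 230}])

```text
clock: 15.4
tool_pos: [0.5354, 0.1044, 0.0771]
eef_rot: [0.814, 0.581, 0.0, 0.0]
contact_force: [-0.0, 0.5, -0.8]
opening: 0.223
finger_force: 30.0
```

```bash
python3 rail.py;python3 - <<'E'
from h import *
b=r.snapshot("scene")[:,:,::-1]
cv2.imwrite("pics/g5.png",cv2.resize(b[210:270,325:395],(560,480),interpolation=2))
E
```

```text
rail xy [-46.2 100. ] tip z 13.5 F [-0.   0.5 -0.8] ang 71.1 t 15.4
```

View pics/g5.png

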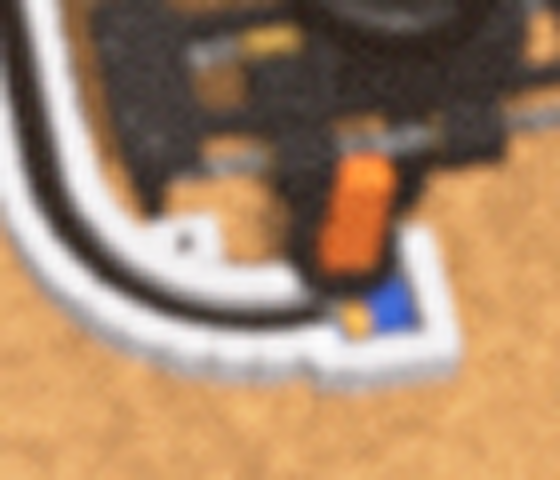

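The brass is at crop (357,320), at the mouth side of the pocket. I'll check whether it is down.

```bash
cat > ro.py <<'E'
from h import *
O=np.array([.5467,-.0052]);u=np.array([.3243,.9459]);ex=np.array([.9459,-.3243])
for n,roi in(("scene",(360,238,382,256)),("top",(260,212,282,232))):
    b=r.snapshot(n)[:,:,::-1];x0,y0,x1,y1=roi
    H=cv2.cvtColor(cv2.resize(b[y0:y1,x0:x1],None,fx=8,fy=8,interpolation=2),cv2.COLOR_BGR2HSV)
    m=cv2.inRange(H,(12,110,100),(32,255,255));N,l,st,c=cv2.connectedComponentsWithStats(m)
    for i in range(1,N):
        if st[i,4]>60:
            px=(c[i]+.5)/8-.5+[x0,y0]
            print(n,st[i,4],px.round(1),*[(z,((plane(n,[px],z)[0,:2]-O)@np.c_[ex,u]*1e3).round(1)) for z in(.012,.02)])
E
python3 ro.py
```

```text
scene 79 [359.9 238.3] (0.012, array([-36.7,  61.5])) (0.02, array([-35.1,  65.9]))
scene 747 [380.6 240.4] (0.012, array([-97.2,  79.6])) (0.02, array([-95.3,  83.8]))
scene 173 [370.1 242.4] (0.012, array([-64.1,  80.8])) (0.02, array([-62.3,  85. ]))
scene 648 [368.8 249.2] (0.012, array([-55. , 102.9])) (0.02, array([-53.3, 107. ]))
top 214 [280.7 215.7] (0.012, array([-30.3,  71.4])) (0.02, array([-30.3,  70.6]))
top 2023 [280.  225.3] (0.012, array([-61.5,  62.2])) (0.02, array([-61.3,  61.5]))
```

The scene view puts it at rail (-55,103), past the mouth and inside the pocket. I'll lift and head back to the fork, then check again from above.

carry_out(plan=[{"rot": [0, 0, 0], "xyz": [0, 0, -0.003], "grip": 230}, {"rot": [0, 0, 0], "xyz": [0, 0, -0.007], "grip": 230}, {"rot": [0, 0, 0], "xyz": [0, 0, -0.012], "grip": 230}, {"rot": [0, 0, 0], "xyz": [0, 0, -0.025], "grip": 230}, {"rot": [0, 0, 0], "xyz": [0, 0, -0.042], "grip": 230}, {"rot": [0, 0, 0], "xyz": [0, 0, -0.06], "grip": 230}, {"rot": [0, 0, 0], "xyz": [0, 0, -0.075], "grip": 230}, {"rot": [0, 0, 0], "xyz": [0, 0, -0.082], "grip": 230}])

```text
clock: 16.22
tool_pos: [0.5366, 0.1046, 0.1615]
eef_rot: [0.814, 0.581, 0.002, 0.001]
contact_force: [0.4, -0.7, -0.8]
opening: 0.225
finger_force: 30.0
```

carry_out(plan=[{"rot": [0, 0, 0], "xyz": [-0.012, 0.004, 0], "grip": 230}, {"rot": [0, 0, 0], "xyz": [-0.035, 0.011, 0], "grip": 230}, {"rot": [0, 0, 0], "xyz": [-0.06, 0.019, 0], "grip": 230}, {"rot": [0, 0, 0], "xyz": [-0.085, 0.027, 0], "grip": 230}, {"rot": [0, 0, 0], "xyz": [-0.11, 0.035, 0], "grip": 230}, {"rot": [0, 0, 0], "xyz": [-0.135, 0.043, 0], "grip": 230}, {"rot": [0, 0, 0], "xyz": [-0.16, 0.051, 0], "grip": 230}, {"rot": [0, 0, 0], "xyz": [-0.18, 0.057, 0], "grip": 230}])

```text
clock: 16.88
tool_pos: [0.5296, -0.0883, 0.1581]
eef_rot: [0.814, 0.58, -0.001, 0.0]
contact_force: [1.1, 0.3, -0.9]
opening: 0.225
finger_force: 30.0
```

```bash
python3 ro.py; python3 go.py .5257 -.3052 .1586; python3 - <<'E'
from h import *
b=r.snapshot("scene")[:,:,::-1][225:265,345:395];a=r.snapshot("top")[:,:,::-1][205:240,255:290]
cv2.imwrite("pics/g6.png",np.hstack([cv2.resize(b,(400,320),interpolation=2),cv2.resize(a,(320,320),interpolation=2)]))
E
```

```text
scene 1013 [362.9 238.6] (0.012, array([-45.6,  64.1])) (0.02, array([-44. ,  68.4]))
scene 737 [380.6 240.4] (0.012, array([-97.3,  79.3])) (0.02, array([-95.3,  83.6]))
scene 466 [369.  249.7] (0.012, array([-55. , 104.8])) (0.02, array([-53.3, 108.9]))
top 1930 [261.3 215.4] (0.012, array([-52. , 134.2])) (0.02, array([-51.8, 133.1]))
top 62 [281.2 212.2] (0.012, array([-18.6,  74. ])) (0.02, array([-18.7,  73.3]))
top 295 [280.7 215.9] (0.012, array([-31. ,  71.2])) (0.02, array([-31. ,  70.4]))
top 2994 [279.4 226.4] (0.012, array([-65.8,  62.7])) (0.02, array([-65.6,  62. ]))
top 484 [269.9 219.8] (0.012, array([-56. , 101.1])) (0.02, array([-55.8, 100.2]))
top 1590 [263.4 230.1] (0.012, array([-96.3, 109.6])) (0.02, array([-96. , 108.7]))
t 16.9833 tcp [ 0.5292 -0.091   0.158 ] xaxis deg 70.62 zaxis [-0.003  -0.0038 -1.    ] F [ 0.55  0.27 -1.36] open 0.226 ff 29.97 q7 -0.57
tool delta mm [-2.032e+02  6.780e+01  2.000e-01]
```

View pics/g6.png

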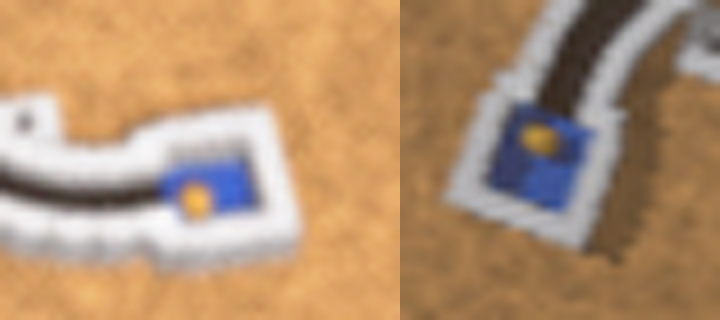

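The brass roller lies on the blue pocket floor, seen in both views. On to the fork.

carry_out(plan=[{"rot": [0, 0, 0], "xyz": [-0.025, 0.008, 0], "grip": 230}, {"rot": [0, 0, 0], "xyz": [-0.055, 0.017, 0], "grip": 230}, {"rot": [0, 0, 0], "xyz": [-0.085, 0.027, 0], "grip": 230}, {"rot": [0, 0, 0], "xyz": [-0.115, 0.036, 0], "grip": 230}, {"rot": [0, 0, 0], "xyz": [-0.145, 0.046, 0], "grip": 230}, {"rot": [0, 0, 0], "xyz": [-0.175, 0.055, 0], "grip": 230}, {"rot": [0, 0, 0], "xyz": [-0.2, 0.063, 0], "grip": 230}, {"rot": [0, 0, 0], "xyz": [-0.2105, 0.0665, 0], "grip": 230}])

```text
clock: 17.75
tool_pos: [0.5249, -0.3088, 0.1585]
eef_rot: [0.815, 0.58, -0.001, 0.001]
contact_force: [-0.1, -0.8, -0.7]
opening: 0.225
finger_force: 30.0
```

carry_out(plan=[{"rot": [0, 0, 0], "xyz": [0, 0, 0], "grip": 230}, {"rot": [0, 0, 0], "xyz": [0, 0, 0], "grip": 230}, {"rot": [0, 0, 0], "xyz": [0, 0, 0], "grip": 230}, {"rot": [0, 0, 0], "xyz": [0, 0, 0], "grip": 230}, {"rot": [0, 0, 0], "xyz": [0, 0, 0], "grip": 230}, {"rot": [0, 0, 0], "xyz": [0, 0, 0], "grip": 230}])

```text
clock: 18.25
tool_pos: [0.5261, -0.3037, 0.1593]
eef_rot: [0.813, 0.582, 0.0, -0.0]
contact_force: [-0.1, 0.1, -1.0]
opening: 0.223
finger_force: 30.0
```

```bash
python3 go.py .5257 -.3052 .0886
```

```text
t 18.25 tcp [ 0.5261 -0.3037  0.1593] xaxis deg 71.21 zaxis [ 1.e-04  4.e-04 -1.e+00] F [-0.11  0.13 -0.96] open 0.223 ff 29.97 q7 -0.19
tool delta mm [-1.6  0.1 70.7]
```

Lowering into the fork, the last part slowly.

carry_out(plan=[{"rot": [0, 0, 0], "xyz": [-0.001, 0, 0.005], "grip": 230}, {"rot": [0, 0, 0], "xyz": [-0.0015, 0, 0.014], "grip": 230}, {"rot": [0, 0, 0], "xyz": [-0.0015, 0, 0.024], "grip": 230}, {"rot": [0, 0, 0], "xyz": [-0.0015, 0, 0.034], "grip": 230}, {"rot": [0, 0, 0], "xyz": [-0.0015, 0, 0.044], "grip": 230}, {"rot": [0, 0, 0], "xyz": [-0.0015, 0, 0.053], "grip": 230}, {"rot": [0, 0, 0], "xyz": [-0.0015, 0, 0.06], "grip": 230}, {"rot": [0, 0, 0], "xyz": [-0.0015, 0, 0.062], "grip": 230}])

```text
clock: 18.92
tool_pos: [0.5244, -0.3061, 0.0954]
eef_rot: [0.814, 0.581, -0.001, -0.001]
contact_force: [0.9, 0.1, -0.4]
opening: 0.226
finger_force: 30.0
```

carry_out(plan=[{"rot": [0, 0, 0], "xyz": [0, 0, 0.001], "grip": 230}, {"rot": [0, 0, 0], "xyz": [0, 0, 0.0025], "grip": 230}, {"rot": [0, 0, 0], "xyz": [0, 0, 0.004], "grip": 230}, {"rot": [0, 0, 0], "xyz": [0, 0, 0.0055], "grip": 230}, {"rot": [0, 0, 0], "xyz": [0, 0, 0.007], "grip": 230}, {"rot": [0, 0, 0], "xyz": [0, 0, 0.008], "grip": 230}, {"rot": [0, 0, 0], "xyz": [0, 0, 0.008], "grip": 230}, {"rot": [0, 0, 0], "xyz": [0, 0, 0.008], "grip": 230}])

```text
clock: 19.58
tool_pos: [0.5253, -0.3066, 0.0892]
eef_rot: [0.814, 0.581, 0.0, 0.0]
contact_force: [-0.9, -0.3, -0.5]
opening: 0.223
finger_force: 30.0
```

```bash
python3 go.py .5257 -.3052 .0886
```

```text
t 19.5833 tcp [ 0.5253 -0.3066  0.0892] xaxis deg 71.09 zaxis [ 1.e-04 -1.e-04 -1.e+00] F [-0.93 -0.32 -0.5 ] open 0.223 ff 29.97 q7 -0.23
tool delta mm [ 1.4 -0.   0.6]
```

carry_out(plan=[{"rot": [0, 0, 0], "xyz": [0, 0, 0.0005], "grip": 230}, {"rot": [0, 0, 0], "xyz": [0, 0, 0.0005], "grip": 230}, {"rot": [0, 0, 0], "xyz": [0, 0, 0.0005], "grip": 185}, {"rot": [0, 0, 0], "xyz": [0, 0, 0.0005], "grip": 160}, {"rot": [0, 0, 0], "xyz": [0, 0, 0.0005], "grip": 120}, {"rot": [0, 0, 0], "xyz": [0, 0, 0.0005], "grip": 90}, {"rot": [0, 0, 0], "xyz": [0, 0, 0.0005], "grip": 90}, {"rot": [0, 0, 0], "xyz": [0, 0, 0.0005], "grip": 90}], squeeze=5)

```text
clock: 20.25
tool_pos: [0.5253, -0.3066, 0.0887]
eef_rot: [0.814, 0.581, 0.0, 0.0]
contact_force: [-0.6, 0.1, 0.4]
opening: 0.628
finger_force: 0.0
```

carry_out(plan=[{"rot": [0, 0, 0], "xyz": [0, 0, -0.006], "grip": 90}, {"rot": [0, 0, 0], "xyz": [0, 0, -0.02], "grip": 90}, {"rot": [0, 0, 0], "xyz": [0, 0, -0.045], "grip": 90}, {"rot": [0, 0, 0], "xyz": [0, 0, -0.075], "grip": 90}, {"rot": [0, 0, 0], "xyz": [0, 0, -0.1], "grip": 90}, {"rot": [0, 0, 0], "xyz": [-0.02, 0, -0.12], "grip": 90}, {"rot": [0, 0, 0], "xyz": [-0.05, 0, -0.125], "grip": 90}, {"rot": [0, 0, 0], "xyz": [-0.08, 0, -0.13], "grip": 90}])

```text
clock: 20.92
tool_pos: [0.5003, -0.3824, 0.2211]
eef_rot: [0.813, 0.582, 0.001, 0.001]
contact_force: [-0.4, 0.2, -0.0]
opening: 0.645
finger_force: 0.0
```

carry_out(plan=[{"rot": [0, 0, 0], "xyz": [-0.03, 0, 0], "grip": 90}, {"rot": [0, 0, 0], "xyz": [-0.06, 0, 0], "grip": 90}, {"rot": [0, 0, 0], "xyz": [-0.09, 0, 0], "grip": 90}, {"rot": [0, 0, 0], "xyz": [-0.11, 0, 0], "grip": 90}, {"rot": [0, 0, 0], "xyz": [-0.11, 0, 0], "grip": 90}, {"rot": [0, 0, 0], "xyz": [-0.11, 0, 0], "grip": 90}])

```text
clock: 21.42
tool_pos: [0.4628, -0.4872, 0.2186]
eef_rot: [0.814, 0.58, -0.0, -0.0]
contact_force: [0.3, 0.8, -1.2]
opening: 0.648
finger_force: 0.0
```

```bash
python3 go.py; python3 - <<'E'
from h import *
b=r.snapshot("scene")[:,:,::-1][110:265,260:395];a=r.snapshot("top")[:,:,::-1][180:255,255:430]
o=np.zeros((470,760,3),np.uint8);o[:465,:405]=cv2.resize(b,None,fx=3,fy=3,interpolation=2);o[:150,408:758]=cv2.resize(a,None,fx=2,fy=2,interpolation=2)
o[160:460,410:760]=cv2.resize(a[20:65,115:168],(350,300),interpolation=2)
cv2.imwrite("pics/g7.png",o)
E
```

```text
t 21.4167 tcp [ 0.4628 -0.4872  0.2186] xaxis deg 70.94 zaxis [-1.e-04  0.e+00 -1.e+00] F [ 0.29  0.81 -1.21] open 0.648 ff 0.0 q7 0.15
```

View pics/g7.png

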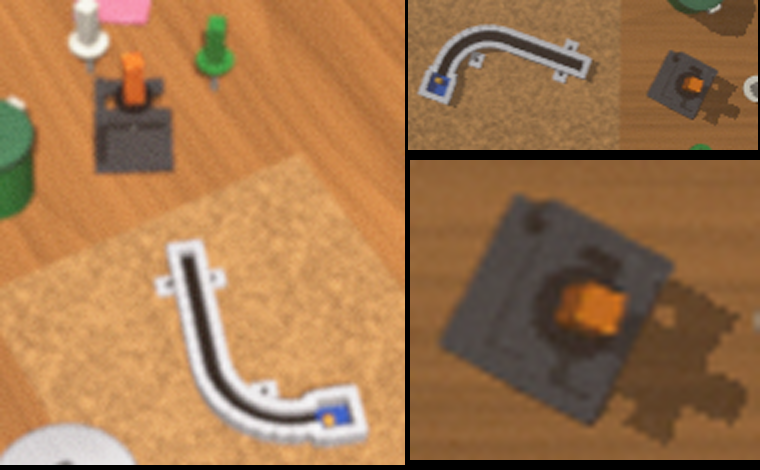

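The pick hangs upright in the dark fork (crop (133,80) in the scene view), the roller is in the blue pocket at (330,418), and the gripper is clear.

```bash
python3 -c "
from plant import r
print(r.finish_job())"
```

```text
the job is handed in; nothing more can be done
None
```

I pushed the roller along the groove into the blue pocket, hung the pick upright in its fork again, and handed the job in at about 21 s; the hand-in gave no verdict, but the last pictures show both in place.

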